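# Guest-room coffee corner: cup under the spout, lever down

## Task

Get the capsule coffee machine ready to brew: slide the white cup across the table, without lifting or tipping it, until it stands centred under the machine's spout, and push the lever on top of the machine's head fully down. Leave the other things on the table where they are.

Things in the scene. Friction and masses are not known exactly. Their poses are not given: they have to be found in the camera images.
- white_cup: The white ceramic cup to be moved: round, no handle, straight sides, outer diameter 84 mm (74 mm at the very foot, widening over the lowest 14 mm), 84 mm high, wall 4 mm, open on top, 0.18 to 0.37 kg. Loose, upright. Origin: centre of its underside; z up.
- blue_cup: A blue cup of the same size and shape, standing near the white one (which of the two places is whose varies). To be left alone. Origin: centre of its underside.
- machine: Dark grey capsule coffee machine, fixed. Origin: on the table exactly below the spout, where the cup's centre belongs. z up; x points from its front to its back (its open front looks along -x), y across. The cup place ends at the folded-up drip tray at x = 70 mm; column (115 mm wide) and clear tank behind it reach x = 280 mm, 225 mm high.
- spout (a point): Tip of the steel spout, 120 mm right above the machine's origin, same axes. The head round it is 95 mm wide, underside 142 mm and top 215 mm above the table; its round nose reaches x = -48 mm, overhanging the cup place. An upright gripper meets the nose before the cup is home: lean the tool back, away from the machine, by 30 to 45 degrees.
- lever (a joint): Angle of the aluminium lever on top of the head, rad: 0 = fully down (level), larger = raised, at most 1.2; starts raised by 0.6 to 1.0. Stiff hinge, it stays where it is left; about 1.5 to 2.5 N at its tip moves it.
- lever_hinge (a point): Axis of the lever, x = 62 mm, z = 226 mm in the machine's frame, running along its y. From here the lever reaches 121 mm towards the machine's front (-x) when down; it is 42 mm wide, 9 mm thick, with a black round bar, 14 mm thick and 46 mm long, across its free end. Black lugs 235 mm high stand either side of the hinge.
- lever_tip (a point): Point on top of the black bar at the lever's free end, 114 mm from the hinge and 9 mm above the lever's middle plane; moves with the lever.
- sugar_jar: Glass sugar jar, wooden cap, 68 mm diameter, 95 mm high, loose; leave alone. Origin: centre of its underside.
- capsule_box: Open wooden box of coloured capsules, 100 x 150 x 45 mm, loose; leave alone. Origin: centre of its underside.
- spoon: Spoon with a wooden handle and steel bowl, 140 mm long, lying flat along its x; leave alone.
- book_low: Lower, off-white book of a stack of two, 130 x 200 x 20 mm; leave alone. Origin: centre of its underside.
- book_top: Upper, blue book of the stack, 125 x 190 x 22 mm; leave alone. Origin: centre of its underside.
- clock: Cream bedside clock, 50 x 110 x 82 mm, loose; leave alone. Origin: centre of its underside.
- carafe: Green glass carafe, 96 mm diameter, 190 mm high, loose; leave alone. Origin: centre of its underside.
Mind the look-alikes: they are no part of the job. Leave any turquoise look-alike of the white_cup alone.

How it is judged (in metres and radians):
At the end, for the whole second after the job is handed in: The white cup stands upright and at rest on the table with its centre within 18 mm of the point below the spout, and the lever is down to within 0.08 rad of level (horizontal distance between white_cup and spout below 0.018 m and height (world z) of white_cup below 0.006 m and angle between white_cup's own z axis and vertical below 0.08 rad and linear speed of white_cup below 0.02 m/s and value of joint lever below 0.08 rad); the robot touches nothing.
It fails at once if the white cup is lifted more than 15 mm off the table (height (world z) of white_cup above 0.015 m).
It fails at once if the white cup is tipped by more than 0.4 rad (angle between white_cup's own z axis and vertical above 0.4 rad).
It fails at once if another thing on the table is moved by more than 30 mm (distance of any of blue_cup, sugar_jar, capsule_box, spoon, book_low, book_top, clock, carafe from where it was at the start of the episode above 0.03 m).
It also fails if it takes over 53 s, if anything falls off the work surface, if the arm or the gripper's body presses on something with over 40 N, if the wrist force passes 120 N, or if a joint passes its speed limit or range.

## Robot

A 6-joint arm with a two-finger parallel gripper is mounted at the origin on the work surface. World frame = base frame: x ahead of the robot, y to its left, z up, the work surface at z = 0. Lengths are in mm, angles in degrees, forces in N, time in s.
With the tool pointing down it reaches from about 350 to 850 mm from the base axis. Payload 8.1 kg.
Tool frame: the origin (TCP) lies midway between the tips of the shut fingers; the grasp point (between the pads) lies 19 mm behind it (r.pinch_z is the distance from the TCP to the grasp point, in mm); z points along the fingers, y is the line along which they close (so a half turn about z gives the same grasp; the last joint's range is limited). The gripper opens to 85 mm and grips with 20 to 120 N. Pads are 22 mm wide; open, the fingers measure 114 mm over their backs; the gripper's body (76 mm by 85 mm) begins 54 mm behind the grasp point. The pads swing forward as they close: fully open they stand 13 mm farther back than shut.
Start: joints at [68.388, 7.471, 85.268, -0, 87.261, -4.893], TCP at [172.584, 574.648, 231.292] pointing down, gripper open.
Joint ranges: [-169.43, 169.43], [-51.17, 129.36], [1.28, 143.12], [-76.62, 256.62], [0, 156.53], [-152.29, 152.29]. Speed limits (degrees/s): [136.94, 136.94, 159.86, 180, 180, 180].

## Interface

Orientations are given as [roll, pitch, yaw] about the fixed x, y, z axes, in that order (R = Rz(yaw) Ry(pitch) Rx(roll)).
In Python, from bench import r gives the robot as it stands.
- The arm moves only by the shell command python3 -m jog 'ROWS' [OPENING] [FORCE]. ROWS is JSON, one flat list of numbers, 6 for each row, row after row: the shift along the tool's x, y, z in m, then the turn, a rotation vector about the tool's x, y, z in rad. A call has 1 to 8 rows; each row is the pose to reach, as a shift and turn from the pose commanded when the call began, along the tool's axes at that moment; what a row does not reach only later rows make up. A row lasts 1/8 s, in which the tool goes at most 62.5 mm and 10.7 degrees, less where a joint would pass 70% of its speed; a pose out of reach is approached as far as the arm can. A call with a gripper value outside its range is refused whole. OPENING is the opening, from -1 (shut) to 1 (fully open), set as the call begins (- or left out, the last holds). The fingers move at their own pace and stop on an object; FORCE is the grip in N (left out, the last holds). Time passes only in rows, so rows that repeat a pose let the fingers close. It gives the time, the measured TCP pose, the force, the opening and the grip force at its end, in the units of the state.
- r.sense(): the state, without advancing time (a new reading comes with each control period).
- r.snapshot(name): name is "side" or "top" or "wrist"; returns a dict with "pixels" (384x512x3 uint8, red, green, blue), "range_z" (384x512 float32, mm along the optical axis (not along the pixel's ray), 0 where there is no reading), "K" (3x3 intrinsics, pixels), "rvec" (rotation vector, rad) and "tvec" (3), from world to camera coordinates, as OpenCV has them. Camera axes: x right, y down, z forward; pixel columns grow to the right and rows downward; lengths in mm; the calibration is good to about 2 mm. The wrist camera is an equidistant fisheye: a pixel r from the principal point sees the ray r / f radians off the axis. A picture is of the moment at which its call begins.
- r.hand_in(): hands the job in; it is judged then, once.
Trained networks look in a picture, given as the dict that the camera call returned (one of the last four; its "shot" number tells which), for a name from the list of things; names that differ only in an ending like _2 or _b are one class to them, and where a whole thing is asked for, a point or a joint stands for the part that bears it (a point fixed in the world has none). Each returns a list of dicts, best first, with "score" (0 to 1); they miss things now and then, are a little off and sometimes report something else, mostly with a low value. They report only what shows in the picture. A call takes as long as a camera call. They do not tell look-alikes from the thing itself.
- r.look_for(picture, target): "bbox" ([left, top, right, bottom] in pixels, round what is visible of it).
- r.outline_of(picture, target): "region" (384x512 bool, what is visible of it) and "bbox" ([left, top, right, bottom] in pixels, round what is visible of it).
The state is a dict: "time": time; "joint_pos": joint angles; "qd": joint speeds; "joint_efforts": joint torques, N m; "tool_pos": TCP position; "tcp_rot": TCP orientation; "ft_force": force on the tool from outside, world axes, zero at the start; "wrist_torque": the same for the moment, N m; "finger_gap": finger opening in mm; "grip_force": force on a finger pad.
Only numpy, scipy, OpenCV 4.12 (cv2) and the standard library are available. Lean on these libraries where they do the work, as an engineer would, in place of code of your own. Each camera call takes 0.05 s, during which the arm holds its last target. There are 200 camera calls.

## Working session

There is one attempt and no reset: what is moved stays moved. The work goes in short steps, Python scripts to look and compute and a shell command to move; the robot and the scene stay as the last step left them, time stands still between calls to the robot, and variables do not carry over. Pictures are saved under pics/ and viewed, at most 10 in all, crops included, and the job is handed in when it is done.

```bash
ls; mkdir -p pics; cat > h.py <<'E'
import numpy as np, cv2
from bench import r
def pts(s,mask):
    v,u=np.nonzero(mask&(s["range_z"]>0)); z=s["range_z"][v,u].astype(float)
    K=s["K"]; c=np.c_[(u-K[0,2])/K[0,0]*z,(v-K[1,2])/K[1,1]*z,z]
    R=cv2.Rodrigues(np.array(s["rvec"],float))[0]
    return (c-np.array(s["tvec"]).ravel())@R,(u,v)
E
python3 - <<'E'
from h import *
for n in ("side","top"):
    s=r.snapshot(n); cv2.imwrite(f"pics/{n}0.png",s["pixels"][:,:,::-1])
    for t in ("white_cup","blue_cup","machine","lever","sugar_jar","capsule_box","clock","carafe","book_top","spoon"):
        for o in r.outline_of(s,t)[:4]:
            if o["score"]<.3: continue
            p,(u,v)=pts(s,o["region"])
            col=np.median(s["pixels"][o["region"]],0) 
            if len(p): print(n,t,round(o["score"],2),o["bbox"],col,"p5",np.percentile(p,3,0).round(),"p95",np.percentile(p,97,0).round())
E
```

```text
pics
side white_cup 0.91 [226.4, 154.5, 246.4, 180.2] [ 62. 134. 126.] p5 [715. 238.   8.] p95 [796. 319.  84.]
side white_cup 0.84 [253.3, 156.4, 280.6, 193.7] [ 60. 135. 127.] p5 [744. 118.  11.] p95 [823. 198.  84.]
side white_cup 0.67 [182.2, 177.2, 209.2, 212.1] [ 65.  136.  128.5] p5 [501. 214.   4.] p95 [583. 298.  85.]
side white_cup 0.59 [239.0, 187.7, 259.0, 217.9] [193. 183. 171.] p5 [589.  60.  12.] p95 [669. 139.  84.]
side blue_cup 0.94 [194.7, 208.6, 219.3, 238.6] [ 79. 100. 122.] p5 [422.  85.  10.] p95 [501. 166.  85.]
side machine 0.89 [264.7, 162.0, 382.1, 318.1] [63. 64. 62.] p5 [ 473. -373.   18.] p95 [579. -79. 277.]
side machine 0.41 [272.7, 162.0, 308.9, 211.2] [208. 213. 205.] p5 [ 535. -161.  228.] p95 [580. -72. 312.]
side lever 0.83 [277.8, 161.8, 306.1, 206.6] [209. 213. 205.] p5 [ 535. -160.  232.] p95 [580. -75. 312.]
side sugar_jar 0.77 [315.8, 190.7, 335.1, 210.3] [239.  203.5 154. ] p5 [ 757. -128.   58.] p95 [809. -73.  98.]
side capsule_box 0.95 [339.2, 213.4, 385.1, 243.5] [179.  137.5  97. ] p5 [ 780. -303.   10.] p95 [ 812. -159.   47.]
side clo
[... 1332 characters left out ...]
.5] p5 [ 304. -247.    0.] p95 [ 429. -204.   23.]
top sugar_jar 0.79 [274.6, 123.2, 295.4, 145.8] [170. 135. 101.] p5 [ 755. -121.   17.] p95 [816. -64.  99.]
top capsule_box 0.61 [303.9, 120.6, 345.1, 154.9] [148. 120.  80.] p5 [ 712. -298.    0.] p95 [ 809. -153.   48.]
top clock 0.93 [237.3, 122.1, 270.7, 144.3] [170.  166.  144.5] p5 [759. -24.  28.] p95 [813.  72.  84.]
top carafe 0.76 [367.5, 250.7, 404.0, 278.1] [53. 84. 50.] p5 [ 265. -459.   23.] p95 [ 346. -391.  193.]
top book_top 0.79 [119.1, 141.8, 164.8, 203.5] [ 88. 112. 142.] p5 [558. 381.  19.] p95 [738. 512.  48.]
top spoon 0.75 [315.7, 231.6, 333.7, 267.6] [146.  135.  120.5] p5 [ 303. -249.    0.] p95 [ 426. -205.   23.]
```

```bash
python3 - <<'E'
from h import *
P=[]
ims=[]
for n in ("side","top"):
    s=r.snapshot(n)
    c=s["pixels"][110:290,150:410] if n=="top" else s["pixels"][140:330,170:400]
    ims.append(cv2.resize(c[:,:,::-1],(780,int(c.shape[0]*780/c.shape[1])))); 
    p,_=pts(s,np.ones((384,512),bool)); P.append(p)
    for zl,zh in ((195,222),(222,240)):
        q=p[(p[:,2]>zl)&(p[:,2]<zh)&(p[:,1]<0)&(p[:,0]>440)&(p[:,0]<660)]
        print(n,zl,len(q),cv2.minAreaRect(q[:,:2].astype(np.float32)),q.min(0).round(),q.max(0).round())
    q=p[(p[:,2]>205)&(p[:,2]<222)&(p[:,1]<0)&(p[:,0]>440)&(p[:,0]<660)]
    for y in range(-360,-40,15):
        b=q[abs(q[:,1]-y)<8]
        if len(b)>2: print(y,b[:,0].min().round(),b[:,0].max().round(),len(b),end="; ")
    print()
cv2.imwrite("pics/side1.png",cv2.resize(ims[0],(720,595))); cv2.imwrite("pics/top1.png",ims[1])
for p in P:
    w=p[(np.hypot(p[:,0]-631,p[:,1]-102)<60)&(p[:,2]>78)&(p[:,2]<92)]
    print("cup",cv2.minEnclosingCircle(w[:,:2].astype(np.float32)))
print(r.sense())
E
```

```text
side 195 1723 ((526.8208618164062, -328.0843505859375), (567.7733154296875, 114.50020599365234), 82.10842895507812) [ 469. -611.  195.] [601. -46. 222.]
side 222 2369 ((539.1041259765625, -234.9970703125), (278.9627990722656, 109.9384994506836), 82.59687805175781) [ 469. -378.  222.] [598. -96. 240.]
-360 469.0 574.0 72; -345 470.0 569.0 48; -330 471.0 582.0 49; -315 474.0 587.0 84; -300 474.0 587.0 69; -285 474.0 591.0 39; -270 477.0 592.0 40; -255 479.0 592.0 45; -240 482.0 595.0 42; -225 484.0 598.0 38; -210 486.0 601.0 42; -195 487.0 601.0 43; -180 490.0 599.0 68; -165 499.0 596.0 112; -150 505.0 567.0 53; -135 505.0 549.0 46; -120 508.0 559.0 79; -105 510.0 570.0 82; -90 512.0 580.0 88; -75 516.0 588.0 92; -60 523.0 595.0 78; -45 538.0 575.0 12; 
top 195 1312 ((529.508056640625, -326.07086181640625), (568.2598266601562, 115.23554229736328), 82.10796356201172) [ 470. -609.  195.] [608. -44. 222.]
top 222 1625 ((543.9620971679688, -216.13758850097656), (308.6020202636719, 108.97037506103516), 82.20684051513672) [ 473. -375.  222.] [601. -66. 240.]
-360 476.0 579.0 47; -345 473.0 5
[... 543 characters left out ...]
151611328125)
{'time': 1.2, 'joint_pos': array([ 6.83886753e+01,  7.47104530e+00,  8.52651696e+01, -5.60563513e-04,
        8.72605518e+01, -4.89461779e+00]), 'qd': array([-0.0214282 ,  0.01507727,  0.06807934, -0.10768629,  0.01350053,
       -0.10428223]), 'joint_efforts': array([-2.22365299e-03, -5.69340348e+01, -5.00863159e+01, -4.34719332e-04,
        1.45710110e-03, -6.71072712e-05]), 'tool_pos': array([172.59240411, 574.67133359, 231.31872568]), 'tcp_rot': array([1.79996826e+02, 8.33759338e-04, 1.63283320e+02]), 'ft_force': array([-0.10931334,  0.1889815 ,  0.13224059]), 'wrist_torque': array([ 0.01571754, -0.01182195,  0.02048976]), 'grip_force': 0.0, 'finger_gap': 85.34244070924173}
```

View pics/side1.png

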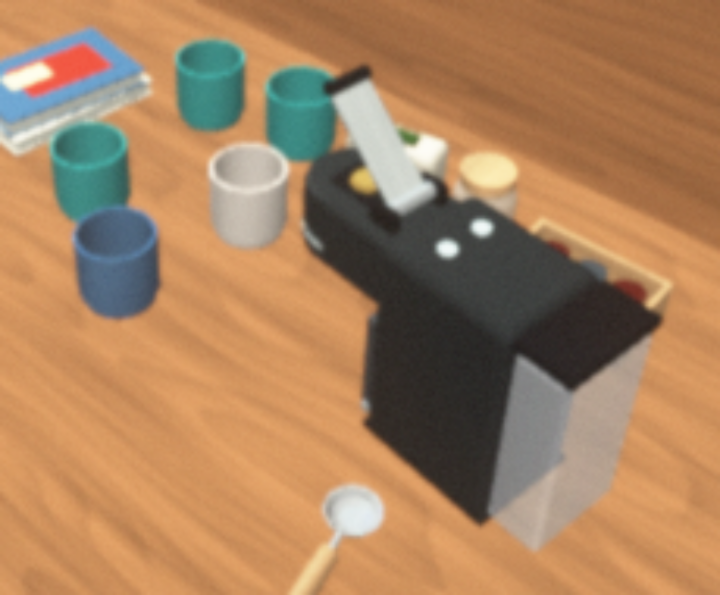

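View pics/top1.png

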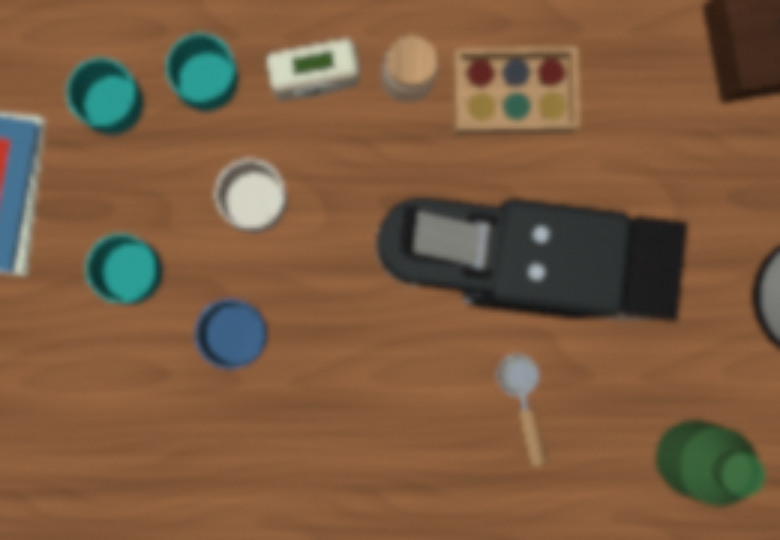

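White cup: side crop (248,195), top crop (250,195). It is the only white one. The others are turquoise at top (103,97), (203,72) and (123,268), and blue at (232,333). Its centre is about (631,102), and the rim height and diameter agree with the description. The machine's front looks along +y. Its x axis is about (-0.137,-0.99), with its origin near (560,-92), consistent with the nose at y=-45 and the tank end at -378.

```bash
cat >> h.py <<'E'
from scipy.spatial.transform import Rotation as Ro
O=np.array([560.5,-92,0]); X=np.array([-.137,-.990,0]); X/=np.linalg.norm(X); Y=np.array([-X[1],X[0],0])
def m2w(x,y,z): return O+x*X+y*Y+np.array([0,0,z])
def orient(lean):
    a=np.radians(lean); z=X*np.sin(a)-np.array([0,0,np.cos(a)]); return Ro.from_matrix(np.c_[np.cross(Y,z),Y,z])
def w2m(p): d=np.array(p)-O; return np.array([d@X,d@Y,d[2]]).round(1)
def goals(*gs):
    st=r.sense(); R=Ro.from_euler("xyz",st["tcp_rot"],degrees=True)
    for p,l in gs:
        print((R.inv().apply(np.array(p)-st["tool_pos"])/1000).round(3),(R.inv()*orient(l)).as_rotvec().round(3) )
E
python3 - <<'E'
from h import *
goals(((641,200,300),0),((641,185,200),40)); print(w2m((631,102,0)),orient(40).as_euler("xyz",degrees=True))
E
```

```text
[-0.556 -0.224 -0.069] [ 0.    -0.     1.417]
[-0.561 -0.238  0.031] [ 0.493 -0.576  1.354]
[-201.8   43.2    0. ] [180.          40.          82.12122887]
```

```bash
for i in 1; do python3 -m jog '[-0.556,-0.224,-0.069,0,0,1.417,-0.556,-0.224,-0.069,0,0,1.417,-0.556,-0.224,-0.069,0,0,1.417,-0.556,-0.224,-0.069,0,0,1.417,-0.556,-0.224,-0.069,0,0,1.417,-0.556,-0.224,-0.069,0,0,1.417,-0.556,-0.224,-0.069,0,0,1.417,-0.556,-0.224,-0.069,0,0,1.417]' 0.3; done
python3 - <<'E'
from h import *
goals(((641,200,300),0),((641,200,300),40),((641,200,100),40)); print(r.sense()["joint_pos"].round())
E
```

```text
time: 2.2
tool_pos: [561.9, 262.8, 288.9]
tcp_rot: [180.0, -0.0, 81.8]
ft_force: [0.5, 0.9, -0.2]
finger_gap: 55.8
grip_force: 0.0
[-0.051  0.087 -0.011] [ 0.    -0.    -0.005]
[-0.051  0.087 -0.011] [-0.001 -0.699 -0.005]
[-0.051  0.087  0.189] [-0.001 -0.699 -0.005]
[20. 10. 77.  0. 93. 29.]
```

```bash
python3 -m jog '[-0.052,0.087,-0.011,0,-0.17,0,-0.052,0.087,-0.011,0,-0.35,0,-0.052,0.087,-0.011,0,-0.52,0,-0.052,0.087,-0.011,0,-0.7,0,-0.052,0.087,-0.011,0,-0.7,0,-0.052,0.087,-0.011,0,-0.7,0,-0.052,0.087,-0.011,0,-0.7,0,-0.052,0.087,-0.011,0,-0.7,0]' 0.3
python3 - <<'E'
from h import *
st=r.sense();print(st["joint_pos"].round(),w2m(st["tool_pos"]))
# cup at x=-202,y=43 in machine frame; start behind
goals((m2w(-285,43,110),40),(m2w(-285,43,24),40))
s=r.snapshot("side"); cv2.imwrite("pics/s2.png",cv2.resize(s["pixels"][60:300,130:370,::-1],(600,600)))
E
```

```text
time: 3.2
tool_pos: [640.0, 199.9, 302.3]
tcp_rot: [179.7, 39.9, 81.8]
ft_force: [-0.3, 0.3, 0.6]
finger_gap: 55.5
grip_force: 0.0
[ 29.  41.  45. -35. 116.  27.] [-300.1   38.7  302.3]
[0.112 0.004 0.157] [ 0.001 -0.002 -0.004]
[0.167 0.003 0.223] [ 0.001 -0.002 -0.004]
```

View pics/s2.png

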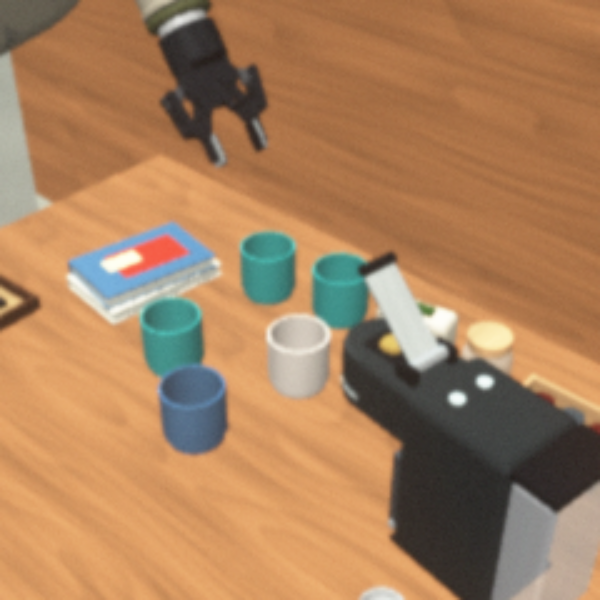

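The gripper hangs at crop (215,100), leaning away from the machine, and the cup row is untouched. Next I lower it behind the white cup.

```bash
python3 -m jog '[0.028,0.001,0.039,0,0,0,0.056,0.002,0.079,0,0,0,0.084,0.003,0.118,0,0,0,0.112,0.004,0.157,0,0,0,0.13,0.004,0.179,0,0,0,0.149,0.004,0.201,0,0,0,0.167,0.003,0.223,0,0,0,0.167,0.003,0.223,0,0,0]' 0.3
python3 - <<'E'
from h import *
st=r.sense();print(st["joint_pos"].round(),w2m(st["tool_pos"]))
s=r.snapshot("top");p,_=pts(s,np.ones((384,512),bool))
w=p[(np.hypot(p[:,0]-631,p[:,1]-102)<60)&(p[:,2]>78)&(p[:,2]<92)]
print(cv2.minEnclosingCircle(w[:,:2].astype(np.float32)))
cv2.imwrite("pics/t3.png",cv2.resize(s["pixels"][100:260,150:330,::-1],(675,600)))
goals((m2w(-265,43,24),40),(m2w(-145,20,24),40),(m2w(-85,0,24),40),(m2w(-60,0,24),40))
E
```

```text
time: 4.25
tool_pos: [638.9, 184.1, 18.5]
tcp_rot: [-179.7, 40.2, 82.3]
ft_force: [1.1, -0.6, 0.3]
finger_gap: 55.7
grip_force: 0.0
[ 28.  52.  58. -32.  96.  40.] [-284.3   39.8   18.5]
((631.3773803710938, 103.55279541015625), 41.72921371459961)
[-0.018  0.002  0.01 ] [-0.001  0.003  0.001]
[-0.109 -0.021  0.087] [-0.001  0.003  0.001]
[-0.155 -0.041  0.126] [-0.001  0.003  0.001]
[-0.174 -0.04   0.142] [-0.001  0.003  0.001]
```

View pics/t3.png

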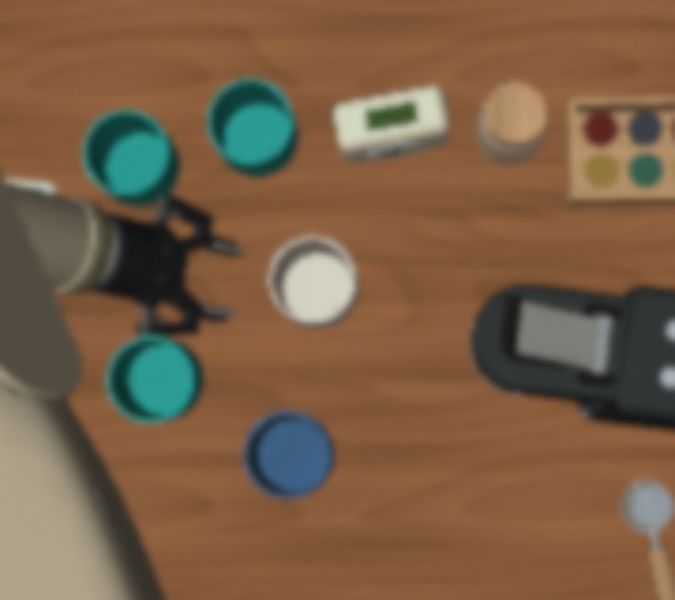

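The gripper, crop (160,270), sits between the turquoise cups and clears them. The white cup is centred ahead at (313,282). Starting the push.

```bash
python3 -m jog '[-0.011,0.001,0.003,0,0,0,-0.019,0.002,0.009,0,0,0,-0.026,0.003,0.016,0,0,0,-0.034,0.003,0.022,0,0,0,-0.042,0.003,0.028,0,0,0,-0.049,0.003,0.035,0,0,0,-0.057,0.003,0.041,0,0,0,-0.065,0.003,0.047,0,0,0]' 0.3
python3 - <<'E'
from h import *
st=r.sense();print(w2m(st["tool_pos"]))
s=r.snapshot("top");p,_=pts(s,np.ones((384,512),bool))
o=[a for a in r.outline_of(s,"white_cup") if np.median(s["pixels"][a["region"]],0)[0]>120]
p,_=pts(s,o[0]["region"]);w=p[(p[:,2]>78)&(p[:,2]<92)]
c,rad=cv2.minEnclosingCircle(w[:,:2].astype(np.float32));print(c,rad,w2m((*c,0)))
goals((m2w(-125,12,24),40),(m2w(-70,0,24),40))
E
```

```text
time: 5.3
tool_pos: [631.9, 104.4, 27.1]
tcp_rot: [-180.0, 40.1, 82.1]
ft_force: [-0.0, 1.4, -1.2]
finger_gap: 55.3
grip_force: 0.9
[-204.3   43.8   27.1]Traceback (most recent call last):
  File "<stdin>", line 5, in <module>
IndexError: list index out of range
```

```bash
cat >> h.py <<'E'
def cup(save=None):
    st=r.sense(); t=np.array(st["tool_pos"]); g=t+40*X
    for n in ("top","side"):
        s=r.snapshot(n); px=s["pixels"].astype(int)
        m=(px.min(2)>75)&(np.ptp(px,2)<55)
        p,_=pts(s,m); near=p[np.hypot(p[:,0]-g[0],p[:,1]-g[1])<75]
        w=near[(near[:,2]>74)&(near[:,2]<92)&((near-t)@X>-15)]
        if len(w)<10: print(n,"few",len(w)); continue
        f=lambda q: np.hypot(w[:,0]-q[0],w[:,1]-q[1])-40
        from scipy.optimize import least_squares
        q=least_squares(f,g[:2],loss="soft_l1",f_scale=2).x
        print(n,len(w),"cup machine frame",w2m((*q,0)),"rms",np.sqrt(np.mean(f(q)**2)).round(1))
        if save: cv2.imwrite(f"pics/{save}_{n}.png",cv2.resize(s["pixels"][100:290,150:390,::-1],(758,600)))
E
python3 - <<'E'
from h import *
cup("p4"); print(w2m(r.sense()["tool_pos"])); goals((m2w(-125,12,24),40),(m2w(-70,0,24),40))
E
```

```text
top 86 cup machine frame [-168.6   41.     0. ] rms 1.2
side 166 cup machine frame [-166.3   39.5    0. ] rms 2.2
[-204.6   43.9   27.3]
[-0.059 -0.032  0.054] [-0.001  0.002 -0.001]
[-0.101 -0.044  0.089] [-0.001  0.002 -0.001]
```

View pics/p4_top.png

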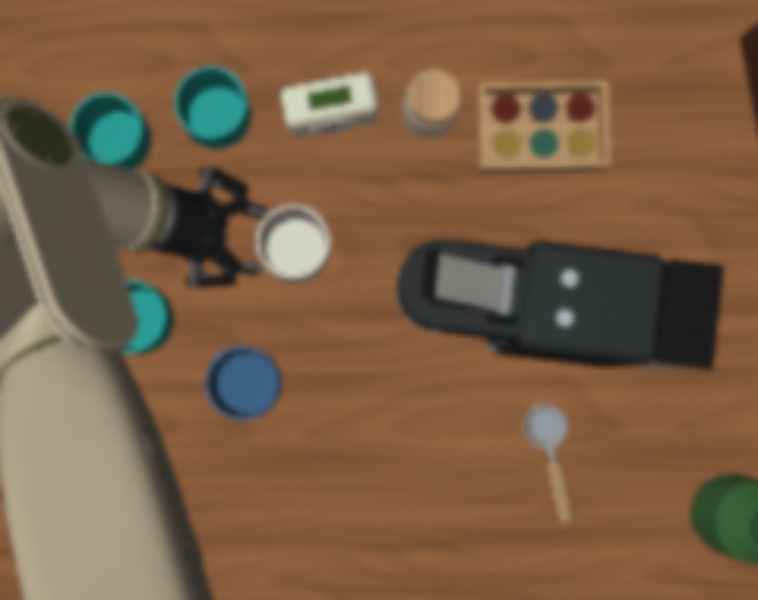

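The cup, crop (293,243), is nestled between the two fingers at (255,210) and (250,268). Its centre is about 37 mm ahead of the TCP. I'll continue diagonally onto the machine's axis.

```bash
python3 -m jog '[-0.007,-0.004,0.007,0,0,0,-0.015,-0.008,0.014,0,0,0,-0.022,-0.012,0.02,0,0,0,-0.03,-0.016,0.027,0,0,0,-0.037,-0.02,0.034,0,0,0,-0.044,-0.024,0.04,0,0,0,-0.052,-0.028,0.047,0,0,0,-0.059,-0.032,0.054,0,0,0]' 0.3
python3 - <<'E'
from h import *
cup(); print(w2m(r.sense()["tool_pos"])); goals((m2w(-60,-1,24),40))
E
```

```text
time: 6.5
tool_pos: [589.3, 29.6, 24.1]
tcp_rot: [180.0, 40.1, 82.1]
ft_force: [1.9, 3.1, 3.5]
finger_gap: 55.7
grip_force: 2.3
top 92 cup machine frame [-90.9   8.7   0. ] rms 1.4
side 126 cup machine frame [-86.1   7.3   0. ] rms 1.8
[-123.6   11.1   23.5]
[-0.049 -0.012  0.041] [-0.002  0.003 -0.   ]
```

```bash
python3 -m jog '[-0.006,-0.002,0.005,0,0,0,-0.012,-0.004,0.01,0,0,0,-0.018,-0.006,0.015,0,0,0,-0.024,-0.007,0.02,0,0,0,-0.03,-0.008,0.025,0,0,0,-0.036,-0.009,0.03,0,0,0,-0.043,-0.009,0.036,0,0,0,-0.049,-0.009,0.041,0,0,0]' 0.3
python3 - <<'E'
from h import *
cup("p5"); print(w2m(r.sense()["tool_pos"])); goals((m2w(-36,2,24),40))
E
```

```text
time: 7.6
tool_pos: [571.7, -32.4, 24.2]
tcp_rot: [-180.0, 40.1, 82.1]
ft_force: [-0.8, 0.8, -0.3]
finger_gap: 55.4
grip_force: 0.6
top 39 cup machine frame [-25.9   0.1   0. ] rms 1.2
side 119 cup machine frame [-22.4  -1.    0. ] rms 1.8
[-60.1   2.8  24.2]
[-0.018 -0.001  0.016] [-0.001  0.002 -0.001]
```

View pics/p5_side.png

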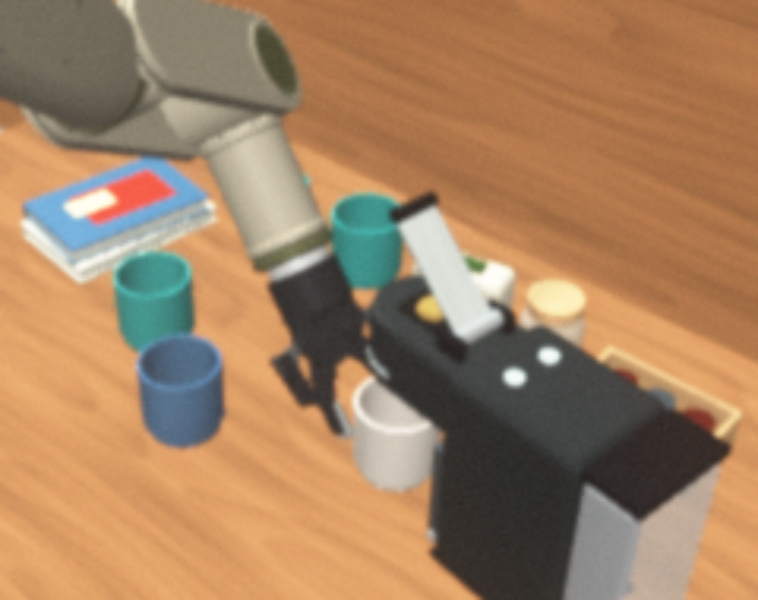

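The cup, crop (395,430), stands upright and partly under the head. The gripper body at (320,310) is clear of the nose. 24 mm remain.

```bash
python3 -m jog '[-0.003,-0.001,0.002,0,0,0,-0.006,-0.001,0.005,0,0,0,-0.009,-0.001,0.008,0,0,0,-0.012,-0.001,0.01,0,0,0,-0.014,-0.001,0.012,0,0,0,-0.016,-0.001,0.014,0,0,0,-0.018,-0.001,0.016,0,0,0,-0.018,-0.001,0.016,0,0,0]' 0.3
python3 - <<'E'
from h import *
cup(); print(w2m(r.sense()["tool_pos"])); goals((m2w(-130,2,24),40),(m2w(-130,2,330),0))
E
```

```text
time: 8.7
tool_pos: [567.7, -55.7, 23.7]
tcp_rot: [180.0, 40.1, 82.1]
ft_force: [0.6, 1.6, 1.7]
finger_gap: 55.6
grip_force: 1.2
top few 8
side 110 cup machine frame [ 0.  -0.9  0. ] rms 1.6
[-37.    2.1  23.6]
[ 0.071 -0.    -0.06 ] [-0.     0.002 -0.001]
[-0.126 -0.    -0.294] [ 0.     0.7   -0.001]
```

```bash
python3 -m jog '[0.008,0,-0.006,0,0,0,0.024,0,-0.02,0,0,0,0.048,0,-0.04,0,0,0,0.071,0,-0.06,0,0,0,0.071,0,-0.06,0,0,0]' 0.3
python3 - <<'E'
from h import *
t=r.sense()["tool_pos"]; print(w2m(t))
s=r.snapshot("side"); px=s["pixels"].astype(int)
p,(u,v)=pts(s,(px.min(2)>75)&(np.ptp(px,2)<55))
k=(np.hypot(p[:,0]-O[0],p[:,1]-O[1])<75)&(p[:,2]>20)&(p[:,2]<90); w=p[k]
from scipy.optimize import least_squares
f=lambda q: np.hypot(w[:,0]-q[0],w[:,1]-q[1])-42
w0=w; w=w[w[:,2]<70]; q=least_squares(f,O[:2]-20*X[:2]+5,loss="soft_l1",f_scale=2).x; print("outer wall fit",len(w),w2m((*q,0)))
# machine: spout/head and lever
al,_=pts(s,np.ones((384,512),bool))
o=r.outline_of(s,"lever")[0]; L,_=pts(s,o["region"]); M=np.array([w2m(a) for a in L]); M=M[(M[:,2]>228)&(abs(M[:,1])<30)]
top=M[M[:,2]>np.percentile(M[:,2],90)]; print("lever hi",top.mean(0).round(),M[:,2].max(),"ang",np.polyfit(M[:,2],M[:,0],1), M[:,1].mean())
goals((m2w(-130,0,360),40),(m2w(-20,0,370),0))
E
```

```text
time: 9.43
tool_pos: [580.8, 40.0, 23.5]
tcp_rot: [180.0, 40.1, 82.3]
ft_force: [0.3, 0.2, -0.2]
finger_gap: 55.4
grip_force: 0.0
[-133.6    2.    23.5]
outer wall fit 403 [ 1.6 -0.2  0. ]
lever hi [-15.  -4. 310.] 315.4 ang [ -1.05163359 307.56200102] -1.7152755905511812
[-0.218 -0.002 -0.257] [0.    0.002 0.001]
[-0.308 -0.002 -0.193] [-0.     0.7    0.001]
```

The cup is within about 2 mm of home: the outer-wall fit gives (1.6,-0.2). The lever is at about 0.76 rad with its bar top at machine x≈-15, z≈312. Next: rise, shut the gripper, go above the lever.

```bash
python3 -m jog '[-0.036,0,-0.043,0,0,0,-0.073,-0.001,-0.086,0,0,0,-0.109,-0.001,-0.129,0,0,0,-0.145,-0.001,-0.171,0,0,0,-0.182,-0.002,-0.214,0,0,0,-0.218,-0.002,-0.257,0,0,0,-0.218,-0.002,-0.257,0,0,0]' -1 && python3 - <<'E'
from h import *
print(w2m(r.sense()["tool_pos"])); goals((m2w(-20,0,350),0))
E
```

```text
time: 10.4
tool_pos: [579.4, 35.3, 367.0]
tcp_rot: [179.3, 39.9, 81.5]
ft_force: [-0.1, -0.1, -0.8]
finger_gap: -0.5
grip_force: 0.0
[-128.7    1.3  367. ]
[-0.073 -0.001  0.083] [ 0.008  0.696 -0.005]
```

```bash
python3 -m jog '[0,0,0,0,0.17,0,0,0,0,0,0.35,0,-0.02,0,0.02,0,0.52,0,-0.05,-0.001,0.05,0.008,0.696,-0.005,-0.073,-0.001,0.083,0.008,0.696,-0.005,-0.073,-0.001,0.083,0.008,0.696,-0.005,-0.073,-0.001,0.083,0.008,0.696,-0.005]' -1 && python3 - <<'E'
from h import *
print(w2m(r.sense()["tool_pos"]))
for a in (.76,.5,.25,0): goals((m2w(62-114*np.cos(a)-9*np.sin(a)+4,0,226+114*np.sin(a)+9*np.cos(a)),0))
E
```

```text
time: 11.28
tool_pos: [561.8, -72.2, 343.3]
tcp_rot: [-179.4, 0.2, 82.1]
ft_force: [-0.6, 0.9, -0.2]
finger_gap: 0.1
grip_force: 0.0
[-19.7  -1.5 343.3]
[0.003 0.002 0.032] [-0.011  0.004  0.   ]
[0.019 0.002 0.055] [-0.011  0.004  0.   ]
[0.027 0.002 0.08 ] [-0.011  0.004  0.   ]
[0.029 0.003 0.108] [-0.011  0.004  0.   ]
```

```bash
python3 -m jog '[0.003,0.002,0.02,0,0,0,0.003,0.002,0.032,0,0,0,0.011,0.002,0.043,0,0,0,0.019,0.002,0.055,0,0,0,0.023,0.002,0.067,0,0,0,0.027,0.002,0.08,0,0,0,0.028,0.002,0.094,0,0,0,0.029,0.003,0.106,0,0,0]' -1 && python3 - <<'E'
from h import *
print(w2m(r.sense()["tool_pos"]))
E
```

```text
time: 12.28
tool_pos: [567.5, -44.5, 236.6]
tcp_rot: [-179.4, 0.2, 82.2]
ft_force: [-1.1, 0.2, 2.6]
finger_gap: -0.2
grip_force: 0.8
[-48.    0.5 236.6]
```

Contact at 2.6 N, as expected. I'll press a few mm more until it stops.

```bash
python3 -m jog '[0,0,0.001,0,0,0,0,0,0.002,0,0,0,0,0,0.003,0,0,0,0,0,0.004,0,0,0,0,0,0.004,0,0,0]' -1; python3 -c "
from h import *
print(w2m(r.sense()['tool_pos']))"
```

```text
time: 12.9
tool_pos: [568.2, -44.6, 234.8]
tcp_rot: [-179.5, 0.2, 82.2]
ft_force: [-0.5, -1.0, 3.6]
finger_gap: 0.3
grip_force: 2.2
[-48.    1.2 234.8]
```

```bash
python3 -m jog '[0,0,0.001,0,0,0,0,0,0.002,0,0,0,0,0,0.003,0,0,0,0,0,0.004,0,0,0,0,0,0.004,0,0,0]' -1; python3 -c "
from h import *
print(w2m(r.sense()['tool_pos']))"
```

```text
time: 13.52
tool_pos: [568.7, -44.7, 233.9]
tcp_rot: [-179.7, 0.3, 82.2]
ft_force: [-7.9, 0.2, 20.4]
finger_gap: -0.2
grip_force: 10.5
[-48.    1.6 233.9]
```

At the stop: 20 N with no further travel. Backing off and checking.

```bash
python3 -m jog '[0,0,-0.01,0,0,0,0,0,-0.04,0,0,0,0.02,0,-0.09,0,0,0,0.07,0,-0.11,0,0,0,0.12,0,-0.12,0,0,0,0.16,0,-0.12,0,0,0,0.16,0,-0.12,0,0,0]' -1; python3 - <<'E'
from h import *
from scipy.optimize import least_squares
print(w2m(r.sense()["tool_pos"]))
s=r.snapshot("side"); px=s["pixels"].astype(int)
p,_=pts(s,(px.min(2)>75)&(np.ptp(px,2)<55))
w=p[(np.hypot(p[:,0]-O[0],p[:,1]-O[1])<75)&(p[:,2]>20)&(p[:,2]<70)]
f=lambda q: np.hypot(w[:,0]-q[0],w[:,1]-q[1])-42
print("cup",w2m((*least_squares(f,O[:2]-20*X[:2]+5,loss="soft_l1",f_scale=2).x,0)))
for o in r.outline_of(s,"lever")[:1]:
    L,_=pts(s,o["region"]); M=np.array([w2m(a) for a in L]); M=M[(M[:,2]>222)&(abs(M[:,1])<18)]
    print(o["score"],np.polyfit(M[:,0],M[:,2],1),M.min(0),M.max(0))
cv2.imwrite("pics/end.png",cv2.resize(s["pixels"][100:290,150:390,::-1],(758,600)))
E
```

```text
time: 14.4
tool_pos: [590.7, 117.3, 348.8]
tcp_rot: [-179.4, 0.2, 82.4]
ft_force: [-0.2, -1.7, -0.8]
finger_gap: -0.1
grip_force: 0.0
[-211.5    1.2  348.8]
cup [ 1.9 -0.1  0. ]
0.64 [-2.53846912e-03  2.31242087e+02] [-52.4 -17.9 222.8] [ 72.3  17.9 236.7]
```

View pics/end.png

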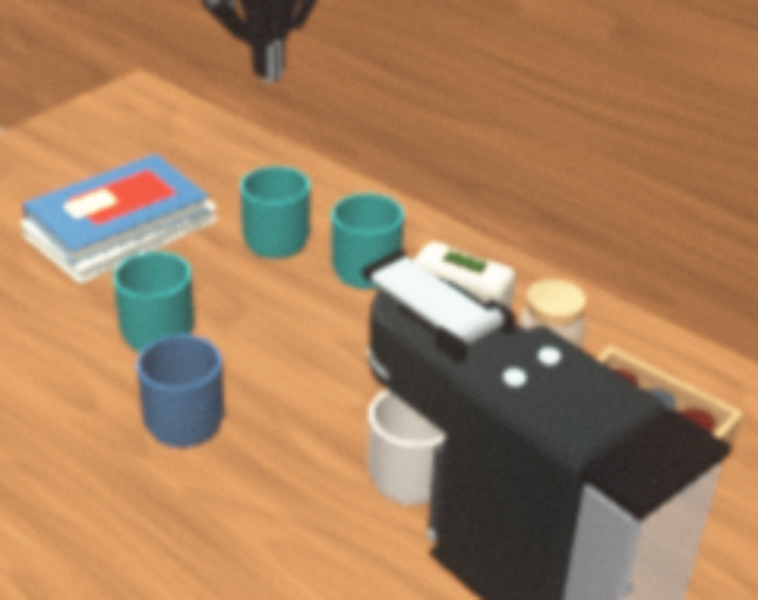

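The lever is level at crop (440,295), with a measured slope of about -0.003. The cup stands upright under the head at (405,445), the other things are undisturbed, and the gripper is clear.

```bash
python3 -c "
from bench import r
print(r.hand_in())"
```

```text
the job is handed in; nothing more can be done
None
```

The job is handed in: my last measurements put the white cup about 2 mm from the point under the spout and the lever level, with the other things looking undisturbed in the last picture; the hand-in gave no verdict.

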